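# Show the apprentice the tube, the clamp bolt and the torque wrench

## Robot

A 7-joint arm with a two-finger parallel gripper is mounted at the origin on the work surface. World frame = base frame: x ahead of the robot, y to its left, z up, the work surface at z = 0. Lengths are in m, angles in rad, forces in N, time in s.
With the tool pointing down it reaches from about 0.425 to 0.925 m from the base axis. Payload 6.8 kg.
Tool frame: the origin (TCP) lies on the centre line of the jaws, within the pads' length; the fingertips stand 8 mm ahead of it and the grasp point (between the pads) lies 11 mm behind it (bot.tips_ahead is the distance from the TCP to the fingertips, in m); z points along the fingers, y is the line along which they close (so a half turn about z gives the same grasp; the last joint's range is limited). The gripper opens to 85 mm and grips with 20 to 120 N. Pads are 22 mm wide; open, the fingers measure 114 mm over their backs; the gripper's body (76 mm by 85 mm) begins 54 mm behind the grasp point. The pads swing forward as they close: fully open they stand 13 mm farther back than shut.
Start: joints at [1.021, 0.477, 0.022, 1.555, -0.011, 1.109, -0.083], TCP at [0.289, -0.61, 0.204] pointing down, gripper open.
Joint ranges: [-2.96, 2.96], [-0.34, 2.1], [-1.41, 1.46], [0.24, 2.44], [-1.37, 4.51], [0.17, 1.92], [-2.96, 2.96]. Speed limits (rad/s): [2.39, 2.39, 3.14, 3.14, 3.14, 3.14, 3.14].

## Interface

Orientations are given as a unit quaternion [w, x, y, z].
In Python, from station import bot gives the robot as it stands.
- The arm moves only by the tool send_rows, never from a script. Its argument "deltas" is text: rows parted by semicolons, each of 4 numbers parted by spaces: the shift along the tool's x, y, z in m, then the turn about the tool's z in degrees. In form: x y z spin; .... A call has 1 to 5 rows; each row is the pose to reach, as a shift and turn from the pose commanded when the call began, along the tool's axes at that moment; what a row does not reach only later rows make up. A row lasts 1/10 s, in which the tool goes at most 50 mm and 8.59 degrees, less where a joint would pass 70% of its speed; a pose out of reach is approached as far as the arm can. A call with a gripper value outside its range is refused whole. "claw" is the opening, from 0 (shut) to 1 (fully open), set as the call begins (left out, the last holds). The fingers move at their own pace and stop on an object; "force" is the grip in N (left out, the last holds). Time passes only in rows, so rows that repeat a pose let the fingers close. It gives the time, the measured TCP pose, the force, the opening and the grip force at its end, in the units of the state.
- bot.get_obs(): the state, without advancing time (a new reading comes with each control period).
- bot.read_camera(name): name is "scene" or "top"; returns a dict with "img" (384x512x3 uint8, red, green, blue), "depth" (384x512 float32, m along the optical axis (not along the pixel's ray), 0 where there is no reading), "fx", "fy", "cx", "cy" (pixels), "dist_coeffs" ([k1, k2, p1, p2, k3] as OpenCV has them; the pictures are not rectified), "camera_from_world" (4x4, takes a point from world to camera coordinates). Camera axes: x right, y up, looking along -z (the intrinsics and any distortion apply to the point x, -y, -z); pixel columns grow to the right and rows downward; lengths in m; the calibration is good to about 2 mm. A picture is of the moment at which its call begins.
- bot.hand_in(): hands the job in; it is judged then, once.
Trained networks look in a picture, given as the dict that the camera call returned (one of the last four; its "shot" number tells which), for a name from the list of things; names that differ only in an ending like _2 or _b are one class to them, and where a whole thing is asked for, a point or a joint stands for the part that bears it (a point fixed in the world has none). Each returns a list of dicts, best first, with "confidence" (0 to 1); they miss things now and then, are a little off and sometimes report something else, mostly with a low value. They report only what shows in the picture. A call takes as long as a camera call.
- bot.masks_of(picture, query): "mask" (384x512 bool, what is visible of it).
- bot.landmark_of(picture, query): "xyz" ([x, y, z] in m, in world coordinates, good to about 4 mm: a listed point, or the origin of a listed thing).
The state is a dict: "t": time; "q": joint angles; "joint_vel": joint speeds; "joint_torque": joint torques, N m; "eef_pos": TCP position; "tool_rot": TCP orientation; "contact_force": force on the tool from outside, world axes, zero at the start; "torque": the same for the moment, N m; "gripper_width": opening from 0.0 (shut) to 1.0 (fully open); "grasp_force": force on a finger pad.
Only numpy, scipy, OpenCV 4.12 (cv2) and the standard library are available. Lean on these libraries where they do the work, as an engineer would, in place of code of your own. Each camera call takes 0.05 s, during which the arm holds its last target. There are 200 camera calls.

## Task

Brief the apprentice on fitting a new tube to the prosthetic foot by pointing with the fingertips: over each thing, stay two seconds with the fingertips a finger's breadth or two straight above it, touching nothing and pointing at nothing else. Point first at the open top end of the longest of the three spare tubes, next at the clamp bolt in the two ears of the tube clamp on the larger foot, and last at the torque wrench. Finish still pointing at the wrench, with everything on the bench left where it was.

Things in the scene. Friction and masses are not known exactly. Their poses are not given: they have to be found in the camera images.
- long_tube_top (a point): centre of the open top end of the LONGEST spare tube adapter (the one to point at first): a bare aluminium tube 30 mm in diameter standing upright on its 43 mm wide, 26 mm high receiver head; overall height 220 mm. This point is at the rim's height; z is up.
- long_tube: the longest spare tube adapter, 220 mm tall, loose; origin at the centre of its underside, standing in the low tray
- medium_tube: spare tube adapter of the same make, 165 mm tall; origin at the centre of its underside; a bystander
- short_tube: spare tube adapter of the same make, 115 mm tall; origin at the centre of its underside; a bystander
- tray: low open wooden tray 250 x 105 mm, rim 16 mm high, in which the three tube adapters stand in a row, in any order; origin under its centre
- clamp_bolt (a point): point on top of the tube clamp's two ears, midway between them, 12 mm above the axis of the dark clamp bolt that runs level across them; 140 mm above the bench, z up. The ears (20 mm long, 25 mm high, 18 mm wide together) stand out toward the heel from an aluminium collar; this point is 30 mm from the collar's centre. Pointed at second.
- foot: the larger prosthetic foot, flesh-coloured, about 255 mm long, with a tube clamp on its ankle: collar 41 mm wide, empty 31 mm mouth upward, rim 142 mm above the bench and the highest part; loose, 0.75 kg; origin on the bench under the collar's centre; x points to the heel, toes to -x
- wrench_top (a point): middle of the torque wrench's top, 28 mm above the bench, z up. Pointed at third. Chrome, 240 mm long, lying flat: ribbed round grip 27 mm thick toward -x, rectangular body 26 mm wide, round head 33 mm across at +x, short hex bit out of the head sideways to +y (reaching 50 mm). Anywhere along the straight part from grip to head counts as pointing at it.
- torque_wrench: the torque wrench, loose; origin at the middle of its underside, x along it toward the head
- spanner: double open-ended flat spanner 200 mm long, 7 mm thick, on the mat; origin at the middle of its underside, x along it; a bystander
- hex_key: T-handle hex key 195 mm long with a black cross handle 90 mm wide, 18 to 22 mm high, on the mat; origin at the middle of its underside, x along the rod to its tip; a bystander
- mat: black rubber mat 290 x 270 mm, 4 mm thick, with the three hand tools side by side in any order; origin under its centre
- small_foot: smaller brown prosthetic foot, about 215 mm long, 90 mm high, with only a bare steel pyramid on its ankle; origin on the bench under the pyramid; a bystander
- sanding_pads: stack of orange sanding pads 62 x 105 x 88 mm; origin under its centre; a bystander
- glue_bottle: white glue bottle 70 mm in diameter, 172 mm high; origin under its centre; a bystander
- tape_roll: roll of yellow tape lying flat, 104 mm across, 38 mm high; origin under its centre; a bystander

How it is judged:
By the outcome, as a careful person would: the job done as asked, in the order asked, and still so for the second after the job is handed in, with the robot touching nothing.
It also fails if it takes over 58 s, if anything falls off the work surface, if the arm or the gripper's body presses on something with over 40 N, if the wrist force passes 120 N, or if a joint passes its speed limit or range.

## Working session

There is one attempt and no reset: what is moved stays moved. The work goes in short steps, Python scripts to look and compute and a tool call to move; the robot and the scene stay as the last step left them, time stands still between calls to the robot, and variables do not carry over. Pictures are saved under pics/ and viewed, at most 10 in all, crops included, and the job is handed in when it is done.

Besides the shell and the picture viewer there is one more tool, called after "Request:" in YAML: its name, and indented under it one key for each argument. send_rows: Moves the arm, as the interface text tells. Its arguments: {"type":"object","properties":{"deltas":{"type":"string"},"claw":{"type":"number"},"force":{"type":"number"}},"required":["deltas"]}

```bash
mkdir -p pics
python3 - <<'E'
from station import bot
import cv2,numpy as np
o=bot.get_obs();print(o['t'],o['eef_pos'],o['tool_rot'],o['gripper_width'],bot.tips_ahead)
for n in("scene","top"):
    p=bot.read_camera(n);cv2.imwrite(f'pics/{n}.png',p['img'][:,:,::-1])
    print(n,np.linalg.inv(p['camera_from_world'])[:3,3].round(3))
    for q in("long_tube_top","long_tube","medium_tube","short_tube","clamp_bolt","foot","wrench_top","torque_wrench","spanner","hex_key","glue_bottle","small_foot","sanding_pads","tape_roll","tray"):
        print(q,[(np.round(r['xyz'],3).tolist(),round(r['confidence'],2)) for r in bot.landmark_of(p,q)[:3]])
print(bot.get_obs()['t'])
E
```

```text
0.0 [ 0.2883117  -0.60959952  0.20321755] [-8.87435691e-04  9.75697832e-01  2.19118432e-01 -2.58213928e-04] 0.9982710880338049 0.008
scene [ 1.187 -0.096  0.926]
long_tube_top [([0.596, 0.124, 0.228], 0.58)]
long_tube [([0.593, 0.128, 0.011], 0.6)]
medium_tube [([0.448, 0.092, 0.003], 0.98), ([0.596, 0.125, 0.228], 0.53), ([0.459, -0.356, 0.029], 0.33)]
short_tube [([0.519, 0.101, 0.005], 0.83)]
clamp_bolt [([0.482, 0.341, 0.136], 0.56)]
foot [([0.454, 0.35, 0.003], 0.7)]
wrench_top [([0.458, -0.358, 0.029], 0.7)]
torque_wrench [([0.526, 0.103, -0.003], 0.66), ([0.46, -0.356, 0.002], 0.61)]
spanner [([0.484, -0.276, 0.006], 0.92)]
hex_key [([0.486, -0.184, 0.003], 0.86), ([0.457, 0.353, 0.002], 0.32)]
glue_bottle [([0.757, -0.239, 0.0], 0.82)]
small_foot [([0.698, 0.382, -0.001], 0.85)]
sanding_pads [([0.746, -0.087, -0.001], 0.68)]
tape_roll [([0.767, 0.188, 0.003], 0.58)]
tray [([0.525, 0.106, -0.001], 0.91)]
top [ 0.467 -0.009  1.409]
long_tube_top [([0.595, 0.124, 0.225], 0.51), ([0.701, 0.377, 0.003], 0.51), ([0.457, 0.358, -0.002], 0.39)]
long_tube [([0.603, 0.124, 0.01], 0.75)]
medium_tube [([0.448, 0.088, 0.006], 0.47)]
short_tube [([0.519, 0.101, 0.01], 0.44), ([0.6, 0.126, 0.011], 0.21)]
clamp_bolt [([0.482, 0.343, 0.137], 0.76), ([0.447, 0.086, 0.005], 0.4), ([0.527, 0.108, 0.0], 0.18)]
foot [([0.456, 0.359, -0.004], 0.92)]
wrench_top [([0.455, -0.359, 0.029], 0.87)]
torque_wrench [([0.459, -0.36, 0.002], 0.89)]
spanner [([0.482, -0.282, 0.002], 0.79), ([0.472, -0.271, 0.001], 0.41)]
hex_key [([0.482, -0.184, 0.004], 0.81)]
glue_bottle [([0.751, -0.238, 0.002], 0.7)]
small_foot [([0.702, 0.379, -0.002], 0.6)]
sanding_pads [([0.745, -0.087, -0.003], 0.63)]
tape_roll [([0.767, 0.189, 0.004], 0.62), ([0.53, 0.106, 0.002], 0.48)]
tray [([0.53, 0.105, 0.004], 0.8)]
1.6
```

View pics/scene.png

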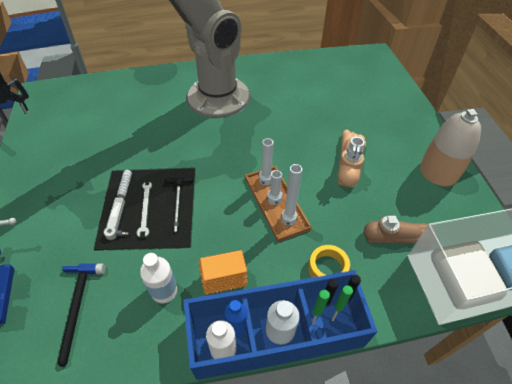

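View pics/top.png

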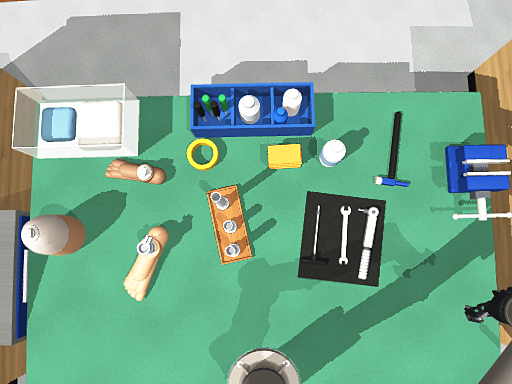

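```bash
cat > h.py <<'E'
import cv2,numpy as np
def cloud(p):
    d=p['depth'];v,u=np.mgrid[:384,:512]
    K=np.array([[p['fx'],0,p['cx']],[0,p['fy'],p['cy']],[0,0,1.]])
    n=cv2.undistortPoints(np.stack([u,v],-1).reshape(-1,1,2).astype(float),K,np.array(p['dist_coeffs'])).reshape(384,512,2)
    c=np.dstack([n[...,0]*d,-n[...,1]*d,-d,np.ones_like(d)])
    w=(c@np.linalg.inv(p['camera_from_world']).T)[...,:3];w[d==0]=np.nan
    return w
E
python3 - <<'E'
from station import bot
from h import *
for n in("scene","top"):
    w=cloud(bot.read_camera(n)).reshape(-1,3)
    def sel(c,r,z0,z1):
        m=(np.hypot(*(w[:,:2]-c).T)<r)&(w[:,2]>z0)&(w[:,2]<z1);a=w[m]
        return m.sum(),a.min(0).round(3) if len(a) else 0,a.max(0).round(3) if len(a) else 0,np.median(a,0).round(3) if len(a) else 0
    print(n,'tube',sel((.596,.124),.03,.2,.26));print('med',sel((.448,.09),.03,.14,.26));print('short',sel((.519,.101),.03,.1,.26))
    print('collar',sel((.456,.355),.06,.125,.2));print('ears',sel((.483,.342),.012,.125,.2));print('wrench',sel((.457,-.358),.03,.018,.06))
    print('collar near',sel((.456,.355),.024,.135,.2))
E
```

```text
scene tube (np.int64(179), array([0.583, 0.11 , 0.2  ]), array([0.615, 0.14 , 0.231]), array([0.603, 0.125, 0.217]))
med (np.int64(157), array([0.429, 0.076, 0.14 ]), array([0.46 , 0.104, 0.176]), array([0.452, 0.09 , 0.161]))
short (np.int64(119), array([0.506, 0.086, 0.1  ]), array([0.538, 0.115, 0.126]), array([0.524, 0.1  , 0.114]))
collar (np.int64(184), array([0.438, 0.33 , 0.125]), array([0.497, 0.376, 0.145]), array([0.466, 0.349, 0.138]))
ears (np.int64(54), array([0.471, 0.331, 0.126]), array([0.495, 0.353, 0.145]), array([0.484, 0.344, 0.139]))
wrench (np.int64(140), array([ 0.428, -0.37 ,  0.018]), array([ 0.486, -0.337,  0.031]), array([ 0.459, -0.353,  0.026]))
collar near (np.int64(84), array([0.438, 0.333, 0.135]), array([0.479, 0.376, 0.145]), array([0.457, 0.355, 0.141]))
top tube (np.int64(53), array([0.582, 0.11 , 0.2  ]), array([0.609, 0.138, 0.231]), array([0.598, 0.124, 0.223]))
med (np.int64(42), array([0.429, 0.075, 0.141]), array([0.455, 0.104, 0.176]), array([0.442, 0.093, 0.168]))
short (np.int64(33), array([0.504, 0.085, 0.101]), array([0.531, 0.114, 0.127]), array([0.517, 0.101, 0.119]))
collar (np.int64(134), array([0.437, 0.33 , 0.125]), array([0.489, 0.375, 0.147]), array([0.466, 0.346, 0.139]))
ears (np.int64(37), array([0.474, 0.33 , 0.127]), array([0.489, 0.352, 0.145]), array([0.483, 0.341, 0.138]))
wrench (np.int64(133), array([ 0.428, -0.37 ,  0.018]), array([ 0.485, -0.339,  0.033]), array([ 0.458, -0.355,  0.026]))
collar near (np.int64(77), array([0.438, 0.335, 0.135]), array([0.477, 0.375, 0.147]), array([0.459, 0.35 , 0.14 ]))
```

The pictures agree with the network. The tallest tube is at the far-x end of the tray (scene ≈(294,170)). The flesh-coloured foot's ears point toward the robot's +x side (≈(352,157)). The wrench is the leftmost tool on the mat (≈(118,205)).

Targets in world coordinates:
- **Tube:** (.597, .124, .226)
- **Bolt:** (.482, .342, .140)
- **Wrench:** (.457, -.357, .029)

I'll close the fingers, go up and across.

Request:
send_rows:
  deltas: "0.02 -0.018 -0.03 0; 0.05 -0.044 -0.06 0; 0.08 -0.07 -0.09 0; 0.11 -0.098 -0.12 0; 0.143 -0.128 -0.13 0"
  claw: 0
  force: 20

```text
t: 2.2
eef_pos: [0.3642, -0.4334, 0.3378]
tool_rot: [0.002, 0.976, 0.218, 0.001]
contact_force: [0.9, -1.5, -0.1]
gripper_width: 0.143
grasp_force: 0.0
```

Request:
send_rows:
  deltas: "0.03 -0.027 0 0; 0.06 -0.054 0 0; 0.09 -0.08 0 0; 0.12 -0.107 0 0; 0.15 -0.134 0 0"

```text
t: 2.7
eef_pos: [0.4418, -0.2465, 0.3345]
tool_rot: [0.0, 0.976, 0.219, 0.0]
contact_force: [0.4, -0.4, 1.2]
gripper_width: -0.002
grasp_force: 0.0
```

Request:
send_rows:
  deltas: "0.03 -0.027 0 0; 0.06 -0.054 0 0; 0.09 -0.08 0 0; 0.12 -0.107 0 0; 0.15 -0.134 0 0"

```text
t: 3.2
eef_pos: [0.5202, -0.0614, 0.3345]
tool_rot: [0.0, 0.976, 0.219, 0.0]
contact_force: [0.8, -0.3, 0.3]
gripper_width: -0.004
grasp_force: 0.0
```

Request:
send_rows:
  deltas: "0.035 -0.031 0 0; 0.07 -0.063 0 0; 0.105 -0.094 0 0; 0.13 -0.117 0 0; 0.145 -0.13 0 0"

```text
t: 3.7
eef_pos: [0.5955, 0.1206, 0.3341]
tool_rot: [-0.001, 0.975, 0.221, 0.0]
contact_force: [-0.4, -0.8, -1.2]
gripper_width: 0.0
grasp_force: 0.0
```

```bash
cat > go.py <<'E'
import sys,numpy as np
from station import bot
from scipy.spatial.transform import Rotation as R
o=bot.get_obs();w,x,y,z=o['tool_rot'];t=np.array(list(map(float,sys.argv[1:4])))
print(o['t'],np.round(o['eef_pos'],4),'tool delta',R.from_quat([x,y,z,w]).inv().apply(t-o['eef_pos']).round(4),'tips',bot.tips_ahead,'q',np.round(o['q'],2))
E
python3 go.py .597 .124 .258; python3 go.py .482 .342 .26
```

```text
3.7 [0.5955 0.1206 0.3341] tool delta [ 0.0028 -0.0023  0.0761] tips 0.008 q [ 0.05  0.31 -0.46  1.53  0.14  1.33 -1.55]
3.7 [0.5955 0.1206 0.3341] tool delta [-0.007  -0.2486  0.0744] tips 0.008 q [ 0.05  0.31 -0.46  1.53  0.14  1.33 -1.55]
```

Request:
send_rows:
  deltas: "0.001 -0.001 0.02 0; 0.002 -0.001 0.04 0; 0.002 -0.001 0.06 0; 0.002 -0.001 0.072 0; 0.002 -0.001 0.074 0"

```text
t: 4.2
eef_pos: [0.5959, 0.118, 0.2587]
tool_rot: [0.0, 0.976, 0.219, -0.001]
contact_force: [-0.1, 0.8, -0.0]
gripper_width: -0.001
grasp_force: 0.0
```

```bash
python3 go.py .597 .124 .258
python3 - <<'E'
from station import bot
import cv2
from h import *
o=bot.get_obs()
a=[]
for n,(u,v) in(("scene",(294,165)),("top",(217,195))):
    p=bot.read_camera(n)
    print(n,[(np.round(r['xyz'],3).tolist(),round(r['confidence'],2)) for r in bot.landmark_of(p,"long_tube_top")[:2]])
    a.append(cv2.resize(p['img'][v-40:v+40,u-40:u+40,::-1],(400,400),interpolation=cv2.INTER_CUBIC))
    w=cloud(p).reshape(-1,3);m=(np.hypot(*(w[:,:2]-o['eef_pos'][:2]).T)<.02)
    z=w[m&(w[:,2]>.19)&(w[:,2]<.33)][:,2];print(np.histogram(z,bins=np.arange(.19,.335,.01))[0])
cv2.imwrite('pics/near1.png',np.hstack(a))
E
```

```text
4.2 [0.5959 0.118  0.2587] tool delta [ 0.0036 -0.0049  0.0007] tips 0.008 q [ 0.05  0.36 -0.46  1.63  0.17  1.19 -1.57]
scene [([0.597, 0.123, 0.226], 0.61)]
[21 34 54 63  0  0  0  0  0  1 31 40 34 22]
top []
[0 0 0 0 0 0 0 0 0 0 0 0 0 0]
```

View pics/near1.png

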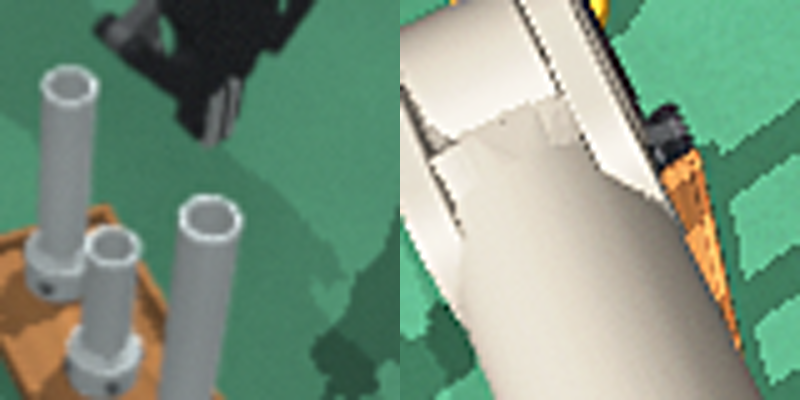

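Run:
```python
from station import bot
from h import *
p=bot.read_camera("scene");w=cloud(p)
for v in range(146,172,2): print(v,[np.round(w[v,u],3).tolist() for u in(293,295,297,299)], p['img'][v,296])
o=bot.get_obs();print(o['t'],o['eef_pos'],p['fx'])
for z in(.2507,.2587):
    c=p['camera_from_world']@np.r_[o['eef_pos'][:2],z,1]
    print(p['cx']+p['fx']*c[0]/-c[2],p['cy']+p['fy']*-c[1]/-c[2])
```

```text
146 [[0.609, 0.108, 0.317], [0.608, 0.114, 0.314], [0.611, 0.117, 0.317], [0.608, 0.123, 0.313]] [77 79 80]
148 [[0.609, 0.109, 0.31], [0.607, 0.115, 0.307], [0.609, 0.118, 0.309], [0.608, 0.124, 0.306]] [92 97 96]
150 [[0.61, 0.109, 0.305], [0.606, 0.116, 0.3], [0.61, 0.119, 0.303], [0.605, 0.125, 0.297]] [91 95 96]
152 [[0.609, 0.11, 0.297], [0.605, 0.117, 0.292], [0.61, 0.12, 0.296], [0.337, 0.228, -0.003]] [ 99 104 103]
154 [[0.345, 0.205, 0.0], [0.348, 0.211, 0.001], [0.348, 0.218, 0.001], [0.35, 0.224, 0.002]] [ 74 117  95]
156 [[0.352, 0.204, -0.002], [0.358, 0.209, 0.003], [0.357, 0.216, 0.001], [0.357, 0.223, -0.0]] [ 67 120  94]
158 [[0.364, 0.2, 0.002], [0.363, 0.208, -0.001], [0.368, 0.213, 0.003], [0.366, 0.22, -0.0]] [ 65 120  94]
160 [[0.374, 0.198, 0.004], [0.373, 0.205, 0.001], [0.374, 0.211, 0.001], [0.378, 0.217, 0.004]] [ 67 121  93]
162 [[0.379, 0.197, -0.001], [0.382, 0.202, 0.001], [0.385, 0.208, 0.003], [0.384, 0.215, 0.001]] [ 65 119  93]
164 [[0.584, 0.123, 0.228], [0.583, 0.129, 0.225], [0.587, 0.133, 0.228], [0.391, 0.214, -0.001]] [178 199 194]
166 [[0.586, 0.123, 0.222], [0.585, 0.129, 0.219], [0.59, 0.132, 0.224], [0.592, 0.136, 0.226]] [129 136 137]
168 [[0.584, 0.125, 0.212], [0.585, 0.129, 0.212], [0.589, 0.133, 0.216], [0.594, 0.136, 0.221]] [126 134 135]
170 [[0.587, 0.124, 0.208], [0.587, 0.129, 0.207], [0.591, 0.133, 0.211], [0.594, 0.137, 0.214]] [125 132 133]
4.45 [0.59727991 0.11865581 0.26139848] 386.8505943407995
293.51091121530925 161.58489421030848
293.8259507536902 159.2751628280753
```

Run:
```python
from station import bot
from h import *
o=bot.get_obs();print(o['t'],o['eef_pos'],o['joint_vel'].round(3) if hasattr(o['joint_vel'],'round') else o['joint_vel'],o['gripper_width'])
for n in("scene","top"):
    p=bot.read_camera(n);w=cloud(p)
    cv2.imwrite(f'pics/b_{n}.png',p['img'][:,:,::-1])
    e=o['eef_pos'];m=(np.hypot(*(w[...,:2]-e[:2]).transpose(2,0,1))<.06)&(w[...,2]>.235)&(w[...,2]<.36)
    q=w[m];q=q[np.argsort(q[:,2])];print(n,len(q),q[:12].round(3).tolist())
print(bot.get_obs()['eef_pos'])
a=cv2.imread('pics/b_scene.png')[60:200,210:370];cv2.imwrite('pics/near2.png',cv2.resize(a,None,fx=4,fy=4,interpolation=cv2.INTER_CUBIC))
```

```text
4.45 [0.59727991 0.11865581 0.26139848] [-0.    -0.001  0.003  0.002 -0.    -0.    -0.   ] -0.001451147550912399
scene 370 [[0.603, 0.115, 0.291], [0.606, 0.123, 0.292], [0.609, 0.116, 0.292], [0.605, 0.128, 0.293], [0.61, 0.117, 0.294], [0.606, 0.125, 0.295], [0.608, 0.115, 0.295], [0.607, 0.111, 0.295], [0.609, 0.12, 0.295], [0.604, 0.109, 0.296], [0.607, 0.123, 0.296], [0.61, 0.117, 0.296]]
top 2 [[0.603, 0.075, 0.357], [0.605, 0.07, 0.358]]
[0.59714618 0.11857029 0.26118267]
```

View pics/near2.png

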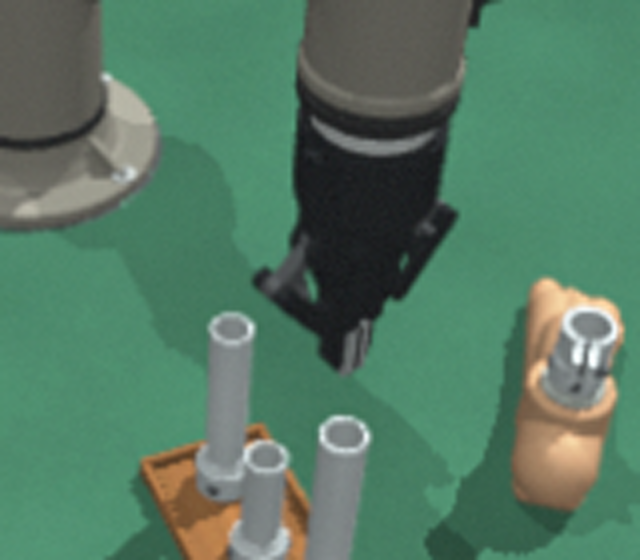

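The fingertips show at z≈0.291 in the scene camera (≈(296,152)), about 40 mm higher than the reported TCP implies. The rim at (296,168) is at 0.226. So I'll go down in steps and check each against the camera.

Request:
send_rows:
  deltas: "0.001 -0.002 0.007 0; 0.002 -0.004 0.014 0; 0.002 -0.005 0.018 0; 0.002 -0.005 0.018 0"

```text
t: 4.95
eef_pos: [0.5956, 0.124, 0.241]
tool_rot: [-0.0, 0.976, 0.219, -0.001]
contact_force: [-1.0, -0.2, 0.3]
gripper_width: 0.002
grasp_force: 0.0
```

```bash
cat > tip.py <<'E'
# lowest points of the gripper near the TCP axis as the scene camera sees them
import sys
from station import bot
from h import *
zmin=float(sys.argv[1]);o=bot.get_obs();e=o['eef_pos'];p=bot.read_camera("scene");w=cloud(p)
m=(np.hypot(*(w[...,:2]-e[:2]).transpose(2,0,1))<.03)&(w[...,2]>zmin)&(w[...,2]<zmin+.12)
q=w[m];q=q[np.argsort(q[:,2])];lo=q[:25]
print(o['t'],np.round(e,4),'tip z',q[:6,2].round(3),'mid',((lo.min(0)+lo.max(0))/2).round(3),'F',np.round(o['contact_force'],1),o['q'].round(3) if hasattr(o['q'],'round') else o['q'])
E
python3 tip.py .234
```

```text
4.95 [0.5956 0.124  0.241 ] tip z [0.272 0.273 0.273 0.274 0.275 0.275] mid [0.603 0.125 0.277] F [-1.  -0.2  0.3] [ 0.041  0.375 -0.456  1.653  0.177  1.157 -1.588]
```

Request:
send_rows:
  deltas: "0 0 0.004 0; 0 0 0.008 0; 0 0 0.008 0"

```text
t: 5.3
eef_pos: [0.596, 0.1236, 0.2335]
tool_rot: [0.0, 0.976, 0.219, -0.0]
contact_force: [-0.2, -0.6, 0.1]
gripper_width: 0.001
grasp_force: 0.0
```

```bash
python3 tip.py .234
python3 - <<'E'
from station import bot
from h import *
p=bot.read_camera("scene")
a=p['img'][110:200,250:350,::-1];cv2.imwrite('pics/near3.png',cv2.resize(a,None,fx=6,fy=6,interpolation=cv2.INTER_CUBIC))
print([(np.round(r['xyz'],3).tolist(),round(r['confidence'],2)) for r in bot.landmark_of(p,"long_tube_top")[:2]])
E
```

```text
5.3 [0.596  0.1236 0.2335] tip z [0.263 0.264 0.265 0.266 0.267 0.268] mid [0.603 0.124 0.268] F [-0.2 -0.6  0.1] [ 0.04   0.381 -0.455  1.662  0.181  1.141 -1.591]
[([0.598, 0.124, 0.227], 0.94), ([0.458, -0.355, 0.027], 0.19)]
```

View pics/near3.png

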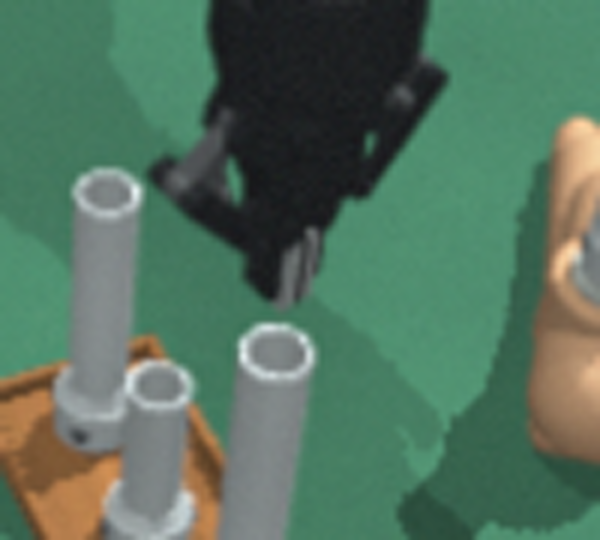

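No contact force, and the picture shows a clear gap: tip at crop (285,302), rim centre at (276,352). So the camera is right: tips are at about TCP z + 0.030, leaving a 37 mm gap. I'll go down another 12 mm and stay.

Request:
send_rows:
  deltas: "0.001 0 0.006 0; 0.001 0 0.012 0; 0.001 0 0.012 0; 0.001 0 0.012 0; 0.001 0 0.012 0"

```text
t: 5.95
eef_pos: [0.5973, 0.1243, 0.2223]
tool_rot: [-0.0, 0.976, 0.219, 0.0]
contact_force: [-0.1, -0.5, 0.1]
gripper_width: 0.001
grasp_force: 0.0
```

```bash
python3 tip.py .236
```

```text
5.95 [0.5973 0.1243 0.2223] tip z [0.25  0.254 0.255 0.255 0.255 0.256] mid [0.605 0.126 0.256] F [-0.1 -0.5  0.1] [ 0.038  0.392 -0.453  1.673  0.187  1.119 -1.596]
```

Gap is about 25 mm, centred within 2 mm. Now I'll stay about 2.5 s.

Request:
send_rows:
  deltas: "0 0 0 0; 0 0 0 0; 0 0 0 0; 0 0 0 0; 0 0 0 0"

```text
t: 6.5
eef_pos: [0.5972, 0.1242, 0.2222]
tool_rot: [0.0, 0.976, 0.219, 0.0]
contact_force: [-0.2, 0.7, -0.2]
gripper_width: -0.002
grasp_force: 0.0
```

Request:
send_rows:
  deltas: "0 0 0 0; 0 0 0 0; 0 0 0 0; 0 0 0 0; 0 0 0 0"

```text
t: 7.0
eef_pos: [0.5973, 0.1243, 0.2222]
tool_rot: [0.0, 0.976, 0.219, 0.0]
contact_force: [0.7, -0.5, -0.5]
gripper_width: -0.003
grasp_force: 0.0
```

Request:
send_rows:
  deltas: "0 0 0 0; 0 0 0 0; 0 0 0 0; 0 0 0 0; 0 0 0 0"

```text
t: 7.5
eef_pos: [0.5972, 0.1242, 0.2222]
tool_rot: [0.0, 0.976, 0.219, 0.0]
contact_force: [-0.4, -0.6, -0.9]
gripper_width: 0.002
grasp_force: 0.0
```

Request:
send_rows:
  deltas: "0 0 0 0; 0 0 0 0; 0 0 0 0; 0 0 0 0; 0 0 0 0"

```text
t: 8.0
eef_pos: [0.5972, 0.1242, 0.2222]
tool_rot: [0.0, 0.976, 0.219, 0.0]
contact_force: [0.9, -0.7, 0.7]
gripper_width: -0.001
grasp_force: 0.0
```

Request:
send_rows:
  deltas: "0 0 0 0; 0 0 0 0; 0 0 0 0; 0 0 0 0; 0 0 0 0"

```text
t: 8.5
eef_pos: [0.5972, 0.1242, 0.2222]
tool_rot: [0.0, 0.976, 0.219, -0.0]
contact_force: [-0.4, 0.1, 0.2]
gripper_width: -0.001
grasp_force: 0.0
```

```bash
python3 tip.py .236; python3 go.py .482 .342 .20; python3 go.py .482 .342 .136
```

```text
8.5 [0.5972 0.1242 0.2222] tip z [0.25  0.254 0.254 0.255 0.255 0.256] mid [0.604 0.124 0.257] F [-0.4  0.1  0.2] [ 0.038  0.392 -0.453  1.673  0.187  1.119 -1.596]
8.55 [0.5972 0.1243 0.2222] tool delta [-0.0111 -0.2461  0.0222] tips 0.008 q [ 0.04  0.39 -0.45  1.67  0.19  1.12 -1.6 ]
8.55 [0.5972 0.1243 0.2222] tool delta [-0.0111 -0.2461  0.0862] tips 0.008 q [ 0.04  0.39 -0.45  1.67  0.19  1.12 -1.6 ]
```

Request:
send_rows:
  deltas: "0 0 -0.03 0; -0.002 -0.045 -0.035 0; -0.004 -0.09 -0.035 0; -0.006 -0.135 -0.03 0; -0.008 -0.18 -0.02 0"

```text
t: 9.05
eef_pos: [0.5127, 0.2853, 0.2431]
tool_rot: [-0.0, 0.976, 0.219, 0.001]
contact_force: [0.6, 0.1, -1.5]
gripper_width: 0.003
grasp_force: 0.0
```

Request:
send_rows:
  deltas: "-0.001 -0.035 0.01 0; -0.002 -0.055 0.03 0; -0.003 -0.066 0.055 0; -0.003 -0.066 0.075 0; -0.003 -0.066 0.08 0"

```text
t: 9.55
eef_pos: [0.4807, 0.3412, 0.1599]
tool_rot: [0.001, 0.976, 0.22, -0.002]
contact_force: [-0.4, -0.4, 0.2]
gripper_width: 0.003
grasp_force: 0.0
```

```bash
python3 go.py .482 .342 .135; python3 tip.py .155;python3 - <<'E'
from station import bot
import numpy as np
p=bot.read_camera("scene");print([(np.round(r['xyz'],3).tolist(),round(r['confidence'],2)) for r in bot.landmark_of(p,"clamp_bolt")[:2]])
E
```

```text
9.55 [0.4807 0.3412 0.1599] tool delta [ 0.0016 -0.0001  0.0249] tips 0.008 q [-0.31  0.44 -0.53  1.78  0.26  1.   -2.07]
9.55 [0.4807 0.3412 0.1599] tip z [0.19  0.19  0.191 0.191 0.193 0.194] mid [0.489 0.34  0.196] F [-0.4 -0.4  0.2] [-0.314  0.438 -0.532  1.778  0.258  0.999 -2.074]
[([0.482, 0.342, 0.141], 0.9), ([0.443, 0.093, 0.005], 0.52)]
```

Request:
send_rows:
  deltas: "0.001 0.001 0.01 0; 0.002 0.001 0.02 0; 0.002 0.001 0.024 0; 0.002 0.001 0.024 0; 0.002 0.001 0.024 0"

```text
t: 10.2
eef_pos: [0.4843, 0.342, 0.1382]
tool_rot: [-0.0, 0.976, 0.219, -0.0]
contact_force: [0.6, -0.2, 0.2]
gripper_width: -0.003
grasp_force: 0.0
```

```bash
python3 tip.py .153
python3 - <<'E'
from station import bot
from h import *
p=bot.read_camera("scene")
a=p['img'][100:200,300:410,::-1];cv2.imwrite('pics/near4.png',cv2.resize(a,None,fx=5,fy=5,interpolation=cv2.INTER_CUBIC))
E
```

```text
10.2 [0.4843 0.342  0.1382] tip z [0.165 0.166 0.169 0.17  0.171 0.172] mid [0.491 0.339 0.173] F [ 0.6 -0.2  0.2] [-0.32   0.465 -0.523  1.793  0.277  0.957 -2.087]
```

View pics/near4.png

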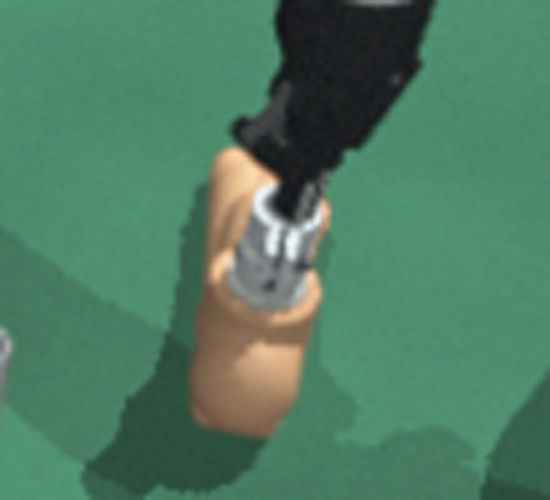

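The picture shows the tips at crop (298,215), above the ears at (285,240), with the collar mouth behind. The gap is about 25 mm with no contact, so I'll stay here.

Request:
send_rows:
  deltas: "0 0 0 0; 0 0 0 0; 0 0 0 0; 0 0 0 0; 0 0 0 0"

```text
t: 10.8
eef_pos: [0.4843, 0.3419, 0.1382]
tool_rot: [-0.0, 0.976, 0.219, 0.0]
contact_force: [-0.4, 0.1, -0.3]
gripper_width: -0.001
grasp_force: 0.0
```

Request:
send_rows:
  deltas: "0 0 0 0; 0 0 0 0; 0 0 0 0; 0 0 0 0; 0 0 0 0"

```text
t: 11.3
eef_pos: [0.4843, 0.3419, 0.1382]
tool_rot: [0.0, 0.976, 0.219, 0.0]
contact_force: [0.1, -0.3, -0.3]
gripper_width: -0.003
grasp_force: 0.0
```

Request:
send_rows:
  deltas: "0 0 0 0; 0 0 0 0; 0 0 0 0; 0 0 0 0; 0 0 0 0"

```text
t: 11.8
eef_pos: [0.4844, 0.3419, 0.1382]
tool_rot: [0.0, 0.976, 0.219, 0.0]
contact_force: [0.1, 0.0, -0.1]
gripper_width: 0.001
grasp_force: 0.0
```

Request:
send_rows:
  deltas: "0 0 0 0; 0 0 0 0; 0 0 0 0; 0 0 0 0; 0 0 0 0"

```text
t: 12.3
eef_pos: [0.4843, 0.3419, 0.1382]
tool_rot: [-0.0, 0.976, 0.219, 0.0]
contact_force: [-0.9, -0.3, 0.8]
gripper_width: 0.001
grasp_force: 0.0
```

Request:
send_rows:
  deltas: "0 0 0 0; 0 0 0 0; 0 0 0 0; 0 0 0 0; 0 0 0 0"

```text
t: 12.8
eef_pos: [0.4844, 0.3419, 0.1382]
tool_rot: [0.0, 0.976, 0.219, 0.0]
contact_force: [-0.0, -0.8, -1.1]
gripper_width: 0.001
grasp_force: 0.0
```

```bash
python3 go.py .484 .342 .29; python3 go.py .457 -.357 .29
```

```text
12.8 [0.4844 0.3419 0.1382] tool delta [-0.0003 -0.0003 -0.1518] tips 0.008 q [-0.32  0.46 -0.52  1.79  0.28  0.96 -2.09]
12.8 [0.4844 0.3419 0.1382] tool delta [-0.3235  0.6201 -0.1518] tips 0.008 q [-0.32  0.46 -0.52  1.79  0.28  0.96 -2.09]
```

Request:
send_rows:
  deltas: "0 0 -0.04 0; 0 0 -0.08 0; 0 0 -0.12 0; -0.012 0.023 -0.15 0; -0.032 0.061 -0.152 0"

```text
t: 13.3
eef_pos: [0.4824, 0.277, 0.2949]
tool_rot: [-0.002, 0.975, 0.222, 0.004]
contact_force: [0.9, -0.0, -1.0]
gripper_width: 0.004
grasp_force: 0.0
```

Request:
send_rows:
  deltas: "-0.02 0.038 0 0; -0.04 0.077 0 0; -0.06 0.115 0 0; -0.08 0.153 0 0; -0.1 0.192 0 0"

```text
t: 13.8
eef_pos: [0.4728, 0.0551, 0.2905]
tool_rot: [0.0, 0.976, 0.219, 0.0]
contact_force: [0.0, -0.6, -0.1]
gripper_width: 0.002
grasp_force: 0.0
```

```bash
python3 go.py .457 -.357 .29
```

```text
13.8 [0.4728 0.0551 0.2905] tool delta [-0.1906  0.3658  0.0005] tips 0.008 q [ 0.15  0.09 -0.42  1.88  0.04  1.18 -1.41]
```

Request:
send_rows:
  deltas: "-0.02 0.038 0 0; -0.04 0.077 0 0; -0.06 0.115 0 0; -0.08 0.153 0 0; -0.1 0.192 0 0"

```text
t: 14.3
eef_pos: [0.4645, -0.1611, 0.2905]
tool_rot: [0.0, 0.976, 0.219, 0.0]
contact_force: [2.4, -0.6, 0.2]
gripper_width: -0.002
grasp_force: 0.0
```

Request:
send_rows:
  deltas: "-0.02 0.038 0.01 0; -0.04 0.077 0.03 0; -0.06 0.115 0.05 0; -0.08 0.153 0.07 0; -0.09 0.174 0.1 0"

```text
t: 14.8
eef_pos: [0.4574, -0.3601, 0.1905]
tool_rot: [0.002, 0.976, 0.217, 0.001]
contact_force: [0.4, 0.1, 0.5]
gripper_width: -0.0
grasp_force: 0.0
```

```bash
python3 tip.py .08; python3 go.py .457 -.357 .023
```

```text
14.85 [ 0.4539 -0.3611  0.1845] tool delta [ 0.0053 -0.002   0.1615] tips 0.008 q [ 0.63  0.35 -0.08  1.8   0.04  1.   -0.6 ]Traceback (most recent call last):
  File "tip.py", line 8, in <module>
    print(o['t'],np.round(e,4),'tip z',q[:6,2].round(3),'mid',((lo.min(0)+lo.max(0))/2).round(3),'F',np.round(o['contact_force'],1),o['q'].round(3) if hasattr(o['q'],'round') else o['q'])
                                                                ~~~~~~^^^
    return umr_minimum(a, axis, None, out, keepdims, initial, where)
ValueError: zero-size array to reduction operation minimum which has no identity
```

Request:
send_rows:
  deltas: "0.001 -0.001 0.03 0; 0.003 -0.002 0.06 0; 0.005 -0.003 0.09 0; 0.005 -0.003 0.11 0; 0.005 -0.003 0.115 0"

```text
t: 15.35
eef_pos: [0.4597, -0.349, 0.0729]
tool_rot: [-0.002, 0.976, 0.219, -0.002]
contact_force: [-1.0, 0.3, 0.4]
gripper_width: 0.001
grasp_force: 0.0
```

```bash
python3 tip.py .06; python3 go.py .457 -.357 .023
```

```text
15.35 [ 0.4597 -0.349   0.0729] tip z [0.101 0.103 0.103 0.104 0.107 0.108] mid [ 0.467 -0.346  0.108] F [-1.   0.3  0.4] [ 0.608  0.479 -0.085  1.896  0.055  0.773 -0.636]
15.4 [ 0.4602 -0.3495  0.0735] tool delta [-0.006   0.0056  0.0505] tips 0.008 q [ 0.61  0.48 -0.08  1.9   0.06  0.77 -0.64]
```

Request:
send_rows:
  deltas: "-0.003 0.003 0.015 0; -0.006 0.006 0.03 0; -0.006 0.006 0.042 0; -0.006 0.006 0.046 0; -0.006 0.006 0.046 0"

```text
t: 15.9
eef_pos: [0.4578, -0.3581, 0.0284]
tool_rot: [-0.001, 0.976, 0.219, -0.0]
contact_force: [0.7, 1.0, -0.5]
gripper_width: 0.001
grasp_force: 0.0
```

```bash
python3 tip.py .042; python3 go.py .457 -.357 .027
python3 - <<'E'
from station import bot
from h import *
p=bot.read_camera("scene")
a=p['img'][130:260,70:220,::-1];cv2.imwrite('pics/near5.png',cv2.resize(a,None,fx=4,fy=4,interpolation=cv2.INTER_CUBIC))
for n in("wrench_top","clamp_bolt","long_tube_top"): print([(np.round(r['xyz'],3).tolist(),round(r['confidence'],2)) for r in bot.landmark_of(p,n)[:2]])
E
```

```text
15.9 [ 0.4578 -0.3581  0.0284] tip z [0.06  0.06  0.061 0.063 0.063 0.064] mid [ 0.466 -0.356  0.065] F [ 0.7  1.  -0.5] [ 0.618  0.548 -0.079  1.911  0.065  0.687 -0.629]
15.95 [ 0.4583 -0.3583  0.029 ] tool delta [-0.0006 -0.0018  0.002 ] tips 0.008 q [ 0.62  0.55 -0.08  1.91  0.06  0.69 -0.63]
[([0.458, -0.358, 0.03], 0.71), ([0.524, 0.104, -0.004], 0.35)]
[([0.525, 0.106, -0.004], 0.68), ([0.744, -0.086, -0.001], 0.65)]
[([0.594, 0.126, 0.225], 0.68)]
```

View pics/near5.png

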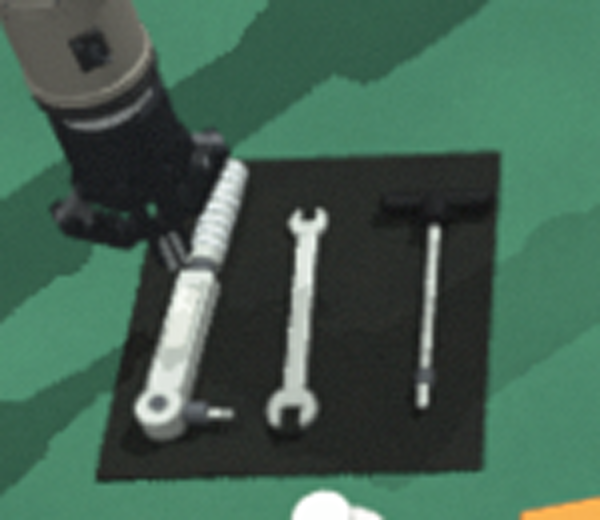

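The tips are at crop (180,265). Up here the verticals lean left, and depth puts them at (.458, -.357), over the wrench's midline and about 31 mm above it. I'll lower 5 mm and stay.

Request:
send_rows:
  deltas: "0 -0.001 0.003 0; 0 -0.001 0.005 0; 0 -0.001 0.005 0; 0 -0.001 0.005 0; 0 -0.001 0.005 0"

```text
t: 16.65
eef_pos: [0.4579, -0.3577, 0.0242]
tool_rot: [0.0, 0.976, 0.219, 0.0]
contact_force: [-0.3, -0.1, -0.2]
gripper_width: -0.002
grasp_force: 0.0
```

Request:
send_rows:
  deltas: "0 0 0 0; 0 0 0 0; 0 0 0 0; 0 0 0 0; 0 0 0 0"

```text
t: 17.15
eef_pos: [0.4579, -0.3576, 0.0242]
tool_rot: [0.0, 0.976, 0.219, 0.0]
contact_force: [-0.7, 0.4, -0.2]
gripper_width: -0.003
grasp_force: 0.0
```

Request:
send_rows:
  deltas: "0 0 0 0; 0 0 0 0; 0 0 0 0; 0 0 0 0; 0 0 0 0"

```text
t: 17.65
eef_pos: [0.4579, -0.3576, 0.0242]
tool_rot: [0.0, 0.976, 0.219, 0.0]
contact_force: [0.2, 1.3, -0.0]
gripper_width: -0.003
grasp_force: 0.0
```

Request:
send_rows:
  deltas: "0 0 0 0; 0 0 0 0; 0 0 0 0; 0 0 0 0; 0 0 0 0"

```text
t: 18.15
eef_pos: [0.4578, -0.3576, 0.0242]
tool_rot: [-0.0, 0.976, 0.219, -0.0]
contact_force: [-0.0, -0.9, 0.2]
gripper_width: 0.001
grasp_force: 0.0
```

Request:
send_rows:
  deltas: "0 0 0 0; 0 0 0 0; 0 0 0 0; 0 0 0 0; 0 0 0 0"

```text
t: 18.65
eef_pos: [0.4579, -0.3576, 0.0242]
tool_rot: [0.0, 0.976, 0.219, 0.0]
contact_force: [0.2, -0.3, -0.4]
gripper_width: 0.0
grasp_force: 0.0
```

Request:
send_rows:
  deltas: "0 0 0 0; 0 0 0 0; 0 0 0 0; 0 0 0 0; 0 0 0 0"

```text
t: 19.15
eef_pos: [0.4579, -0.3576, 0.0242]
tool_rot: [0.0, 0.976, 0.219, 0.0]
contact_force: [0.1, 0.4, 0.6]
gripper_width: -0.001
grasp_force: 0.0
```

```bash
python3 tip.py .042
python3 - <<'E'
from station import bot
from h import *
w=cloud(bot.read_camera("scene")).reshape(-1,3)
for c,r,z in(((.596,.124),.03,.2),((.456,.355),.06,.125),((.448,.09),.03,.14)):
    a=w[(np.hypot(*(w[:,:2]-c).T)<r)&(w[:,2]>z)&(w[:,2]<.26)];print(a.min(0).round(3),a.max(0).round(3))
E
```

```text
19.15 [ 0.4579 -0.3576  0.0242] tip z [0.05  0.054 0.056 0.057 0.058 0.059] mid [ 0.465 -0.358  0.059] F [0.1 0.4 0.6] [ 0.616  0.553 -0.079  1.915  0.066  0.676 -0.631]
[0.583 0.11  0.2  ] [0.615 0.139 0.23 ]
[0.436 0.33  0.125] [0.497 0.375 0.145]
[0.428 0.076 0.14 ] [0.461 0.104 0.176]
```

Everything is where it was, so I'm handing in.

```bash
python3 -c "
from station import bot
print(bot.hand_in())"
```

```text
the job is handed in; nothing more can be done
None
```

The job is handed in at about 19 s: the arm pointed at the longest tube's open end, then the clamp bolt, then the torque wrench, for over 2 s each from about 25 mm above; it felt no contact, the long tube, medium tube and foot measured unmoved at the end, and it is still over the wrench. The reported TCP height put the fingertips nearly 40 mm lower than the camera did, so I set every height from the camera.

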